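Open the road barrier with the lockout lever

TASK

Open the road barrier with the yellow lever: lift its yellow lockout collar, push the lever past the red gate teeth all the way over to its far stop, and let go so that the collar drops fully back down and locks it there. Leave the blue lever and everything else on the desk where it is.

Things in the scene. Friction and masses are not known exactly. Their poses are not given: they have to be found in the camera images.
- yellow_console: Grey box console, 200 x 120 x 45 mm, fixed to the desk, carrying the yellow lever between two upright steel quadrant plates. Origin: centre of its underside. x axis: the direction in which the lever is pushed (roughly away from the robot); z up.
- yellow_pivot (a point): Point of the yellow lever's pivot axis midway between the plates, at (30, 0, 60) mm in the console's frame; the axis is parallel to the console's y. The plates stand 26 mm either side of it in y, 8 mm thick, their rim 80 mm from the pivot, small end stops up to 91 mm.
- yellow_gate (a point): Midway between the two red teeth (12 mm wide, one on each plate's rim) that block the gate, at their top, 93 mm from the pivot.
- yellow_lever (a joint): Yellow lever's angle, rad. 0: it leans 0.64 rad (37 degrees) from vertical to the console's -x, the robot's side; growing values swing it to +x; far stop 0.70 (3 degrees past vertical). Starts at 0 to 0.10. With the collar down the teeth stop it at about 0.22 (far side of the teeth: 0.50). Friction 0.4 N m (3 to 4 N at the collar); stays where left.
- yellow_collar (a joint): How far the yellow collar is raised along the lever, m: 0 down, 0.018 upper stop. Its prongs clear the teeth from 0.010 up. A spring pushes it down (5 N when down, 9 N at the top), so it must be held up; let go beyond the teeth it drops back to 0.
- yellow_bar (a point): Centre of the yellow collar's crossbar, under the knob, 115 mm from the pivot when down. Bar 110 mm long along y (pivot axis), 32 mm thick along x (swing), 20 mm tall along z (up the lever). Grip it across the 32 mm x thickness, fingers pointing down the lever, either side of the narrower knob. Two prongs hang under it at y = -26 and +26 mm with 44 mm clear between for fingers.
- yellow_knob (a point): Top of the yellow knob (22 mm wide, fixed on the 14 mm steel lever rod), 162 mm from the pivot, 47 mm above the bar's centre when the collar is down.
- blue_console: Console of the same make and size with a blue knob and blue collar; to be left alone.
- blue_bar (a point): Centre of the blue collar's crossbar, same shape as the yellow one; must not be moved.
- radio: Black hand-held radio lying flat, 125 x 58 x 34 mm with an aerial stub; a bystander. Origin: centre of its underside.
- mug: White mug, 82 mm wide, 95 mm tall; a bystander. Origin: centre of its underside.
- mouse: Black computer mouse, 105 x 60 x 26 mm; a bystander. Origin: centre of its underside.
- torch: Orange and black torch lying down, 150 mm long, up to 42 mm high; a bystander. Origin: centre of its underside.
- stapler: Red stapler, 140 x 36 x 48 mm; a bystander. Origin: centre of its underside.
- water: Clear water bottle with a blue cap, 64 mm wide, 190 mm tall; a bystander. Origin: centre of its underside.
- logbook: Thick blue logbook, 200 x 145 x 22 mm; a bystander. Origin: centre of its underside.
Things that resemble listed ones, but are neither listed nor needed, are in the scene too. What is shaped like the yellow_console but turquoise is not meant.

How it is judged:
By the outcome, as a careful person would: the job done as asked, in the order asked, and still so for the second after the job is handed in, with the robot touching nothing.
It also fails if it takes over 38 s, if anything falls off the work surface, if the arm or the gripper's body presses on something with over 40 N, if the wrist force passes 120 N, or if a joint passes its speed limit or range.

ROBOT

A 6-joint arm with a two-finger parallel gripper is mounted at the origin on the work surface. World frame = base frame: x ahead of the robot, y to its left, z up, the work surface at z = 0. Lengths are in m, angles in rad, forces in N, time in s.
With the tool pointing down it reaches from about 0.375 to 0.9 m from the base axis. Payload 3.1 kg.
Tool frame: the origin (TCP) lies between the finger pads; the fingertips stand 8 mm ahead of it and the grasp point (between the pads) lies 11 mm behind it; z points along the fingers, y is the line along which they close (so a half turn about z gives the same grasp; the last joint's range is limited). The gripper opens to 85 mm and grips with 20 to 120 N. Pads are 22 mm wide; open, the fingers measure 114 mm over their backs; the gripper's body (76 mm by 85 mm) begins 54 mm behind the grasp point. The pads swing forward as they close: fully open they stand 13 mm farther back than shut.
Start: joints at [-1.343, 0.527, 1.433, -0, 1.181, -0.178], TCP at [0.247, -0.574, 0.239] pointing down, gripper open.
Joint ranges: [-3.08, 3.08], [-0.75, 2.2], [0.22, 2.44], [-1.43, 4.57], [0, 2.65], [-2.85, 2.85]. Speed limits (rad/s): [2.79, 2.79, 3.14, 3.14, 3.14, 3.14].

INTERFACE

Orientations are given as a unit quaternion [x, y, z, w].
In Python, from station import readout, cams, sign_off gives the robot as it stands.
- The arm moves only by the tool send_rows, never from a script. Its argument "commands" is text: rows parted by semicolons, each of 5 numbers parted by spaces: the finger opening in mm, from 0 to 85.4, then the shift along the tool's x, y, z each as a share of 0.02 m, from -1 to 1, then the turn about the tool's z as a share of 4 degrees, from -1 to 1. In form: grip dx dy dz spin; .... A call has 1 to 20 rows; each row shifts and turns the commanded pose from where the row before left it, along the tool's axes as they then stand; what a row does not reach is not made up. A row lasts 1/12 s, in which the tool goes at most 41.7 mm and 7.16 degrees, less where a joint would pass 70% of its speed; a pose out of reach is approached as far as the arm can. A call with a number of a shift or a turn outside -1 to 1 is refused whole. A call with a gripper value outside its range is refused whole. The fingers move at their own pace and stop on an object; "grip_force" is the grip in N (left out, the last holds). Time passes only in rows, so rows that do not move let the fingers close. It gives the time, the measured TCP pose, the force, the opening and the grip force at its end, in the units of the state.
- readout.sense(): the state, without advancing time (a new reading comes with each control period).
- cams.snapshot(name): name is "scene" or "top" or "wrist"; returns a dict with "pixels" (384x512x3 uint8, red, green, blue), "intrinsics" (3x3 intrinsics, pixels), "dist" ([k1, k2, p1, p2, k3] as OpenCV has them; the pictures are not rectified), "eye" and "rotation" of the camera in the world. Camera axes: x right, y down, z forward; pixel columns grow to the right and rows downward; lengths in m; the calibration is good to about 2 mm. A picture is of the moment at which its call begins. There is no depth.
- sign_off(): hands the job in; it is judged then, once.
The state is a dict: "t": time; "q": joint angles; "qd": joint speeds; "tau": joint torques, N m; "tcp_pos": TCP position; "tool_rot": TCP orientation; "force": force on the tool from outside, world axes, zero at the start; "ft_torque": the same for the moment, N m; "finger_gap": opening from 0.0 (shut) to 1.0 (fully open); "gripper_force": force on a finger pad.
Only numpy, scipy, OpenCV 4.12 (cv2) and the standard library are available. Lean on these libraries where they do the work, as an engineer would, in place of code of your own. Each camera call takes 0.05 s, during which the arm holds its last target. There are 200 camera calls.

## Working session

There is one attempt and no reset: what is moved stays moved. The work goes in short steps, Python scripts to look and compute and a tool call to move; the robot and the scene stay as the last step left them, time stands still between calls to the robot, and variables do not carry over. Pictures are saved under pics/ and viewed, at most 13 in all, crops included, and the job is handed in when it is done.

Besides the shell and the picture viewer there is one more tool, called after "Emit:" in YAML: its name, and indented under it one key for each argument. send_rows: Moves the arm, as the interface text tells. Its arguments: {"type":"object","properties":{"commands":{"type":"string"},"grip_force":{"type":"number"}},"required":["commands"]}

```bash
mkdir -p pics; ls; python3 - <<'E'
from station import readout, cams
import cv2,pickle,numpy as np
d={}
for n in("scene","top","wrist"):
    s=cams.snapshot(n); d[n]=s
    print(n,s["eye"],np.round(s["rotation"],3).tolist(),s["intrinsics"][0][0],s["dist"])
pickle.dump(d,open("s0.pkl","wb"))
for n in("scene","top"): cv2.imwrite(f"pics/{n}0.png",cv2.resize(d[n]["pixels"][:,:,::-1],(800,600)))
s=readout.sense();print(s["t"],s["tcp_pos"],s["tool_rot"],s["finger_gap"])
E
```

```text
pics
scene [ 0.88566561 -0.41259917  1.15383521] [0.89, 0.371, -0.098, -0.246] 371.5334260587551 [-0.04246493  0.          0.          0.          0.        ]
top [0.24987944 0.00493658 1.5154338 ] [-0.698, 0.712, -0.054, 0.05] 417.92622458207876 [-0.07475869  0.          0.          0.          0.        ]
wrist [ 0.31138161 -0.54481921  0.37334685] [0.827, -0.545, -0.077, 0.116] 329.44170371323077 [-0.02687696  0.          0.          0.          0.        ]
0.15 [ 0.2466098  -0.57369275  0.23854355] [ 9.79488730e-01  2.01497128e-01 -2.15533556e-05 -8.57767002e-04] 0.9990539624291516
```

View pics/scene0.png

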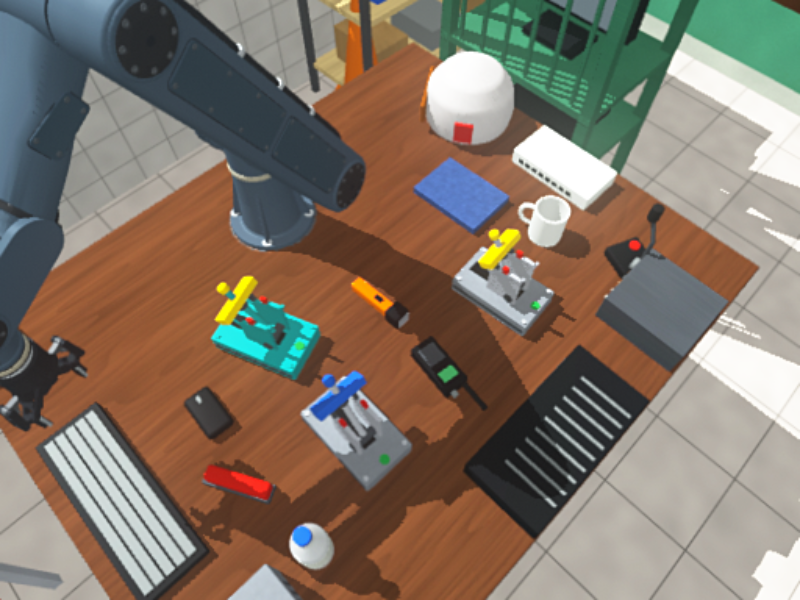

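View pics/top0.png

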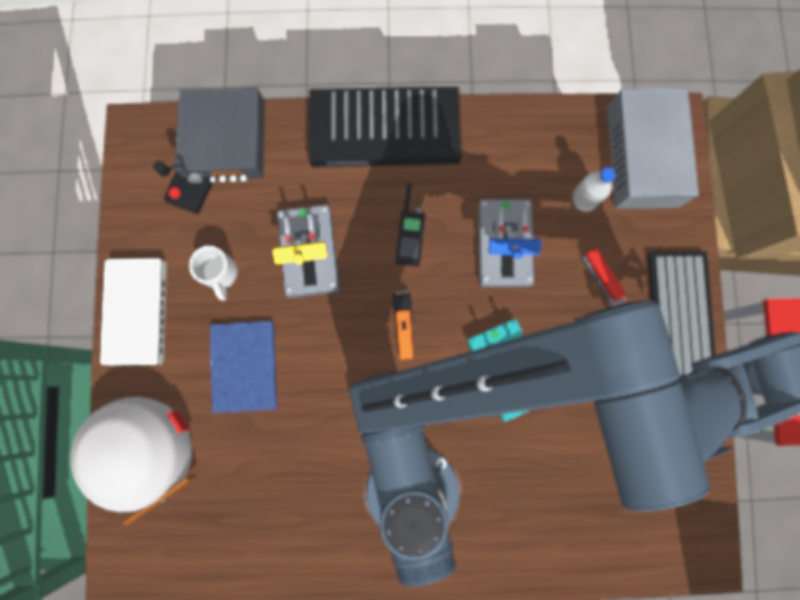

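Scene view: the candidates are the grey console with the yellow bar at (500,250), the turquoise console, also with a yellow bar, at (237,300), and the blue-lever console at (340,395). The grey one at (500,250) scene / (300,253) top fits the description. Next I'll check it in a close crop.

```bash
python3 - <<'E'
import pickle,cv2,numpy as np
d=pickle.load(open("s0.pkl","rb"))
a=d["scene"]["pixels"][140:220,280:365,::-1]; b=d["top"]["pixels"][120:200,165:225,::-1]
a=cv2.resize(a,None,fx=5,fy=5,interpolation=2);a=cv2.resize(a,(425,400));b=cv2.resize(b,(300,400),interpolation=2)
cv2.imwrite("pics/crop.png",np.hstack([a,b]))
E
```

```text
(no output)
```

View pics/crop.png

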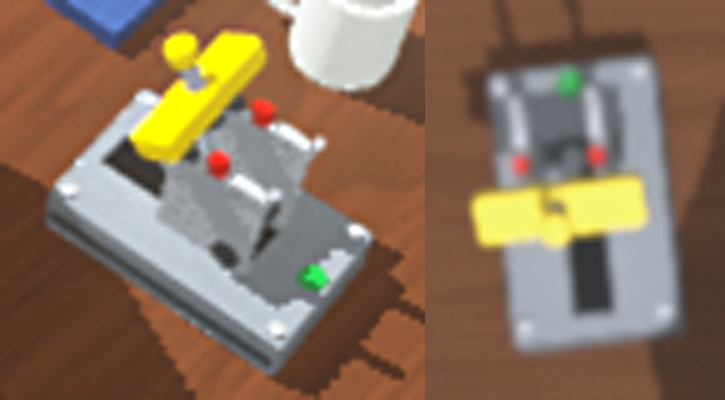

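The crop shows a grey box with yellow bar and knob, so the choice is right. In crop pixels (x5), the scene half has the knob at (181,50), teeth at (263,112) and (218,163), and bar centre at (199,97). The top half has teeth at (96,165) and (172,156), knob at (130,232) and box corners.

```bash
cat >fit.py <<'E'
import pickle,cv2,numpy as np
from scipy.optimize import least_squares
from scipy.spatial.transform import Rotation as R
def proj(s,P):
    r=R.from_quat(s["rotation"]).inv().as_matrix()
    return cv2.projectPoints(np.array(P,float),cv2.Rodrigues(r)[0],-r@np.array(s["eye"]),np.array(s["intrinsics"]),np.array(s["dist"]))[0][:,0]
def radial(r,lean,y): return np.array([.03-r*np.sin(lean),y,.06+r*np.cos(lean)])
def world(p,P):
    c,s=np.cos(p[2]),np.sin(p[2]); P=np.atleast_2d(P)
    return np.c_[p[0]+c*P[:,0]-s*P[:,1],p[1]+s*P[:,0]+c*P[:,1],P[:,2]]
E
cat >run.py <<'E'
from fit import *
d=pickle.load(open("s0.pkl","rb"))
def model(p):
    l=p[3]; T=[radial(.088,.28,.026),radial(.088,.28,-.026)]; K=radial(.151,l,0);B=radial(.118,l,0)
    C=[[.1,.06,.045],[.1,-.06,.045],[-.1,-.06,.045],[-.1,.06,.045]]
    return world(p,T+[K,B]+C)
mt=[(96,165),(172,156),(130,232),(135,211),(65,75),(230,58),(257,328),(92,348)]
ms=[(263,112),(218,163),(181,50),(199,97),None,(372,235),(275,350),(48,197)]
ms[5:8]=[(372,235),(275,350),(48,197)]
def conv(m,o): return (np.array(m)+.5)/5-.5+o
tS=[0,1,2,3,5,6]; 
# scene view corners: right=(+x,+y), near=(+x,-y), left=(-x,-y)
sidx=[0,1,2,3,4,5,6]; sm=[(263,112),(218,163),(181,50),(199,97),(372,235),(275,350),(48,197)]
def f(p):
    W=model(p)
    return np.r_[(proj(d["top"],W)-conv(mt,[165,120])).ravel(),(proj(d["scene"],W[sidx])-conv(sm,[280,140])).ravel()]
s=least_squares(f,[.55,.2,0,.6],loss="soft_l1")
print(s.x); print(np.round(f(s.x).reshape(-1,2),1).tolist())
p=s.x
for l in (p[3],):print("bar",world(p,radial(.115,l,0)),"grip",world(p,radial(.115,l,-.042)))
np.save("p.npy",p)
E
python3 run.py
```

```text
[0.55276862 0.23146847 0.09484295 0.54737188]
[[0.1, 0.1], [0.3, 0.2], [0.2, -0.8], [0.2, -0.1], [-0.2, -0.2], [-0.4, -0.5], [-0.4, -0.3], [-0.9, -0.5], [-0.6, 0.1], [-0.6, -0.1], [-0.3, 0.7], [-0.8, -0.8], [0.4, -0.1], [0.8, 0.2], [-0.8, -1.3]]
bar [[0.52305162 0.22864154 0.15819796]] grip [[0.52702905 0.1868303  0.15819796]]
```

Fit residuals are under 1.3 px, and lever angle ≈ 0.093 rad is in the stated range. I'll grip the bar's -y end with vertical fingers, clear of the leaning knob. First I raise and spin the tool, then traverse.

Emit:
send_rows:
  commands: "85 0 0 -0.2 -1;85 0 0 -0.2 -1;85 0 0 -0.2 -1;85 0 0 -0.2 -1;85 0 0 -0.2 -1;85 0 0 -0.2 -1;85 0 0 -0.2 -1;85 0 0 -0.2 -1;85 0 0 -0.2 -1;85 0 0 -0.2 -1;85 0 0 -0.2 -1;85 0 0 -0.2 -1;85 0 0 -0.2 -1;85 0 0 -0.2 -1;85 0 0 -0.2 -1;85 0 0 -0.2 -1;85 0 0 -0.2 -1;85 0 0 -0.2 -1"
  grip_force: 50

```text
t: 1.65
tcp_pos: [0.2467, -0.5739, 0.311]
tool_rot: [0.673, 0.74, 0.0, -0.0]
force: [-0.6, 0.4, -0.1]
finger_gap: 0.995
gripper_force: 0.0
```

Emit:
send_rows:
  commands: "85 0.9 0.43 0 0;85 0.9 0.43 0 0;85 0.9 0.43 0 0;85 0.9 0.43 0 0;85 0.9 0.43 0 0;85 0.9 0.43 0 0;85 0.9 0.43 0 0;85 0.9 0.43 0 0;85 0.9 0.43 0 0;85 0.9 0.43 0 0;85 0.9 0.43 0 0;85 0.9 0.43 0 0;85 0.9 0.43 0 0;85 0.9 0.43 0 0;85 0.9 0.43 0 0;85 0.9 0.43 0 0;85 0.9 0.43 0 0;85 0.9 0.43 0 0;85 0.9 0.43 0 0;85 0.9 0.43 0 0"

```text
t: 3.32
tcp_pos: [0.3851, -0.1989, 0.3112]
tool_rot: [0.674, 0.739, 0.0, -0.0]
force: [-0.9, -0.1, -0.0]
finger_gap: 0.995
gripper_force: 0.0
```

Emit:
send_rows:
  commands: "85 0.9 0.43 0 0;85 0.9 0.43 0 0;85 0.9 0.43 0 0;85 0.9 0.43 0 0;85 0.9 0.43 0 0;85 0.9 0.43 0 0;85 0.9 0.43 0 0;85 0.9 0.43 0 0;85 0.9 0.43 0 0;85 0.9 0.43 0 0;85 0.9 0.43 0 0;85 0.9 0.43 0 0;85 0.9 0.43 0 0;85 0.9 0.43 0 0;85 0.9 0.43 0 0;85 0.9 0.43 0 0;85 0.9 0.43 0 0;85 0.9 0.43 0 0;85 0 0 0 0;85 0 0 0 0"

```text
t: 4.98
tcp_pos: [0.5093, 0.1374, 0.3109]
tool_rot: [0.673, 0.739, -0.0, -0.0]
force: [0.2, -0.3, -0.6]
finger_gap: 0.995
gripper_force: 0.0
```

```bash
python3 - <<'E'
from fit import *
from station import cams
p=np.load("p.npy"); out=[]
for n,(r0,r1,c0,c1,k) in {"wrist":(0,384,0,512,1),"top":(120,200,165,225,5)}.items():
    s=cams.snapshot(n); im=cv2.resize(s["pixels"][r0:r1,c0:c1,::-1],None,fx=k,fy=k).copy()
    l=p[3]; u=np.array([-np.sin(l),0,np.cos(l)]);e=np.array([np.cos(l),0,np.sin(l)])
    P=[radial(.125,l,y)+e*a for y,a in((.055,.016),(.055,-.016),(-.055,-.016),(-.055,.016))]+[radial(.162,l,0)]
    q=(proj(s,world(p,P))-[c0,r0])*k
    print(n,np.round(q).tolist())
    cv2.polylines(im,[q[:4].astype(int)],True,(255,0,255),1);cv2.circle(im,tuple(int(v) for v in q[4]),3,(255,0,255),1)
    out.append(im)
out[1]=cv2.resize(out[1],(288,384))
cv2.imwrite("pics/w1.png",np.hstack(out))
E
```

```text
wrist [[292.0, -1.0], [255.0, 5.0], [255.0, 146.0], [288.0, 148.0], [248.0, 75.0]]
top [[46.0, 199.0], [54.0, 244.0], [219.0, 225.0], [212.0, 180.0], [127.0, 232.0]]
```

View pics/w1.png

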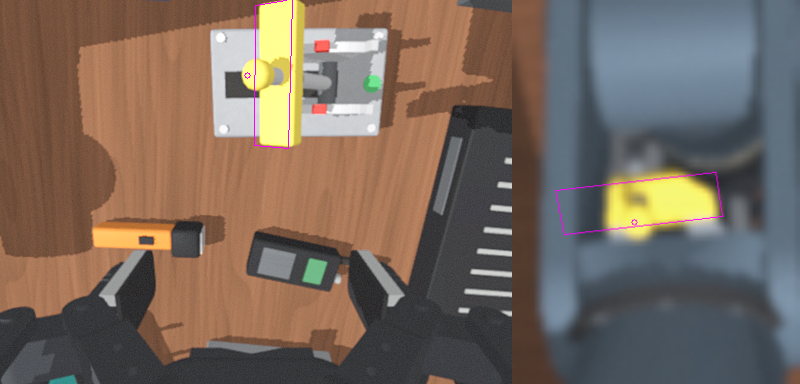

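The wrist image shows the bar about 8 px to +x of the prediction: near end at (262..297,146), knob top at (256,74), teeth at (321,46) and (318,109). I'll refit with these points included.

```bash
cat >>run.py <<'E'
from station import cams
w=cams.snapshot("wrist"); 
mw=np.array([(321,46),(318,109),(257,74),(211,29),(386,28),(384,135),(214,137),(262,145),(296,147),(260,4),(299,-1)],float)
def modw(p):
    l=p[3];e=np.array([np.cos(l),0,np.sin(l)])
    return world(p,[radial(.09,.28,.026),radial(.09,.28,-.026),radial(.156,l,0),[-.1,.06,.045],[.1,.06,.045],[.1,-.06,.045],[-.1,-.06,.045]]+[radial(.125,l,y)+e*a for y,a in((-.055,-.016),(-.055,.016),(.055,-.016),(.055,.016))])
g=lambda p:(proj(w,modw(p))-mw).ravel()
for nm,h in(("wrist",g),("all",lambda p:np.r_[f(p),.5*g(p)])):
    s=least_squares(h,p,loss="soft_l1");print(nm,s.x,world(s.x,radial(.115,s.x[3],-.042)));print(np.round(g(s.x).reshape(-1,2),1).tolist())
    np.save("p_"+nm+".npy",s.x)
E
python3 run.py; python3 -c "
from station import readout;print(readout.sense()['tcp_pos'])"
```

```text
[0.55276862 0.23146847 0.09484295 0.54737188]
[[0.1, 0.1], [0.3, 0.2], [0.2, -0.8], [0.2, -0.1], [-0.2, -0.2], [-0.4, -0.5], [-0.4, -0.3], [-0.9, -0.5], [-0.6, 0.1], [-0.6, -0.1], [-0.3, 0.7], [-0.8, -0.8], [0.4, -0.1], [0.8, 0.2], [-0.8, -1.3]]
bar [[0.52305162 0.22864154 0.15819796]] grip [[0.52702905 0.1868303  0.15819796]]
wrist [0.55486279 0.23169171 0.10550089 0.52469784] [[0.5318297  0.18701782 0.15952967]]
[[0.4, -0.2], [1.0, 0.4], [2.6, 0.7], [-1.7, 0.1], [2.9, -1.0], [-4.4, 0.6], [0.0, 0.7], [-0.9, 0.2], [-0.5, 0.2], [0.1, -0.3], [-0.5, -2.0]]
all [0.55412246 0.23147276 0.1032774  0.52484355] [[0.53097567 0.18684869 0.15952127]]
[[-0.5, -0.0], [0.0, 0.6], [1.5, 0.8], [-2.3, -0.0], [2.3, -0.7], [-5.1, 0.9], [-0.7, 0.7], [-2.0, 0.2], [-1.6, 0.4], [-0.7, -0.2], [-1.4, -1.8]]
[0.50906105 0.13607791 0.31111131]
```

Emit:
send_rows:
  commands: "85 0.82 0.45 0 -0.05;85 0.82 0.45 0 -0.05;85 0.82 0.45 0 -0.05;85 0 0 0.8 0;85 0 0 0.8 0;85 0 0 0.8 0;85 0 0 0.8 0;85 0 0 0 0;85 0 0 0 0"

```text
t: 5.88
tcp_pos: [0.5312, 0.1874, 0.2468]
tool_rot: [0.671, 0.742, -0.001, -0.001]
force: [0.2, 0.3, 0.4]
finger_gap: 1.0
gripper_force: 0.0
```

```bash
python3 - <<'E'
from fit import *
from station import cams,readout
p=np.load("p_all.npy"); s=cams.snapshot("wrist"); im=s["pixels"][:,:,::-1].copy()
l=p[3];e=np.array([np.cos(l),0,np.sin(l)])
P=[radial(.125,l,y)+e*a for y,a in((.055,.016),(.055,-.016),(-.055,-.016),(-.055,.016))]+[radial(.105,l,-.042)+e*a for a in(-.016,.016)]
q=proj(s,world(p,P));cv2.polylines(im,[q[:4].astype(int)],True,(255,0,255),1)
cv2.imwrite("pics/w2.png",im)
r=readout.sense();print(r["t"],r["tcp_pos"],r["tool_rot"],world(p,radial(.115,l,-.042)))
E
```

```text
5.9333 [0.53205506 0.18770062 0.24779052] [6.70490287e-01 7.41918294e-01 7.90456291e-05 1.17414021e-04] [[0.53097567 0.18684869 0.15952127]]
```

View pics/w2.png

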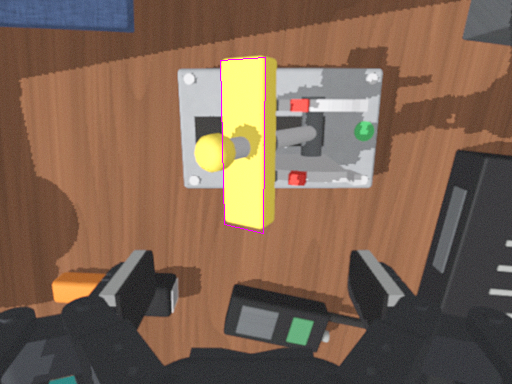

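The overlay matches the bar (magenta outline on the yellow bar, 222-275 x 57-230). Now I descend and grip.

Emit:
send_rows:
  commands: "85 0 0 0.73 0;85 0 0 0.73 0;85 0 0 0.73 0;85 0 0 0.73 0;85 0 0 0.73 0;85 0 0 0.73 0;85 0 0 0.73 0;85 0 0 0 0;85 0 0 0 0"
  grip_force: 60

```text
t: 6.68
tcp_pos: [0.5323, 0.1882, 0.1458]
tool_rot: [0.67, 0.742, 0.0, 0.0]
force: [0.5, -0.6, 1.0]
finger_gap: 0.994
gripper_force: 0.0
```

Emit:
send_rows:
  commands: "20 0 0 0 0;20 0 0 0 0;20 0 0 0 0;20 0 0 0 0;20 0 0 0 0;20 0 0 0 0;20 0 0 0 0;20 0 0 0 0;20 0 0 0 0;20 0 0 0 0"

```text
t: 7.52
tcp_pos: [0.5291, 0.1881, 0.146]
tool_rot: [0.67, 0.742, -0.002, -0.002]
force: [-6.0, -2.1, 7.7]
finger_gap: 0.409
gripper_force: 58.8
```

```bash
python3 - <<'E'
from station import cams,readout
import cv2
cv2.imwrite("pics/w3.png",cams.snapshot("wrist")["pixels"][:,:,::-1])
r=readout.sense();print(r["t"],r["tcp_pos"],r["force"],r["finger_gap"]*85.4,r["gripper_force"])
E
```

```text
7.5667 [0.52908059 0.18811014 0.14596195] [-6.29773838 -1.02334705  7.12990577] 34.949652659003256 58.82546782493591
```

View pics/w3.png

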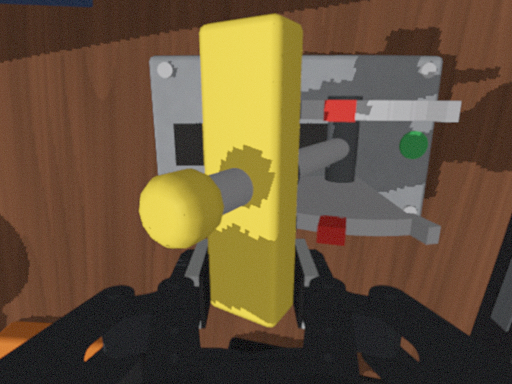

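Pads hold the bar's near end (opening 35 mm) either side of pixel (250,290), clear of the knob. I'll lift 15 mm along the lever.

Emit:
send_rows:
  commands: "20 0 -0.063 -0.108 0;20 0 -0.063 -0.108 0;20 0 -0.063 -0.108 0;20 0 -0.063 -0.108 0;20 0 -0.063 -0.108 0;20 0 -0.063 -0.108 0;20 0 0 0 0;20 0 0 0 0;20 0 0 0 0"
  grip_force: 70

```text
t: 8.32
tcp_pos: [0.5233, 0.1876, 0.1576]
tool_rot: [0.67, 0.742, -0.001, -0.001]
force: [-2.0, 0.6, -10.0]
finger_gap: 0.398
gripper_force: 70.5
```

```bash
python3 - <<'E'
from station import cams,readout
import cv2
cv2.imwrite("pics/w4.png",cams.snapshot("wrist")["pixels"][:,:,::-1])
r=readout.sense();print(r["t"],r["tcp_pos"],r["force"],r["finger_gap"]*85.4,r["gripper_force"])
E
```

```text
8.3667 [0.52335251 0.18754131 0.15760187] [ -2.31739243   0.48001668 -10.36095125] 34.09315207419322 70.54192274808884
```

View pics/w4.png

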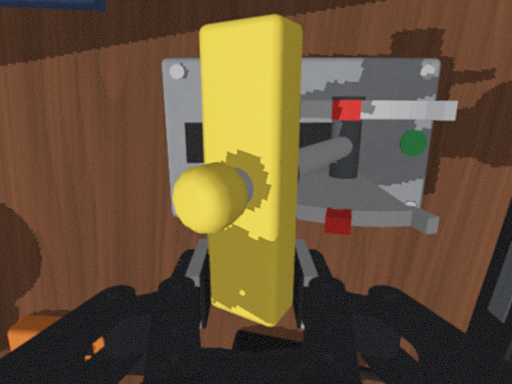

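Collar is raised about 13 mm (tool moved 6 mm back and 11.6 mm up, knob at (211,198) now closer to the bar), no slip. Now the arc.

Emit:
send_rows:
  commands: "20 0 0.205 -0.123 0;20 0 0.205 -0.123 0;20 0 0.205 -0.123 0;20 0 0.203 -0.08 0;20 0 0.203 -0.08 0;20 0 0.203 -0.08 0;20 0 0.21 -0.057 0;20 0 0.21 -0.057 0;20 0 0.21 -0.057 0;20 0 0 0 0"

```text
t: 9.2
tcp_pos: [0.558, 0.1911, 0.1732]
tool_rot: [0.67, 0.742, -0.003, -0.003]
force: [-6.6, -0.8, -5.1]
finger_gap: 0.387
gripper_force: 69.9
```

Emit:
send_rows:
  commands: "20 0 0.215 -0.038 0;20 0 0.215 -0.038 0;20 0 0.215 -0.038 0;20 0 0.218 -0.015 0;20 0 0.218 -0.015 0;20 0 0.218 -0.015 0;20 0 0.175 0 0;20 0 0.175 0 0;20 0 0.175 0 0;20 0 0 0 0;20 0 0 0 0"

```text
t: 10.12
tcp_pos: [0.591, 0.1946, 0.1748]
tool_rot: [0.67, 0.742, -0.007, -0.006]
force: [-11.0, -1.2, -5.4]
finger_gap: 0.362
gripper_force: 70.1
```

```bash
python3 - <<'E'
from station import cams,readout
import cv2
cv2.imwrite("pics/w5.png",cams.snapshot("wrist")["pixels"][:,:,::-1])
r=readout.sense();print(r["t"],r["tcp_pos"],r["force"],r["finger_gap"]*85.4,r["gripper_force"])
E
```

```text
10.1667 [0.59098422 0.1945959  0.17483727] [-10.51710519  -0.06862582  -5.42599686] 30.197892656495195 70.08932590484619
```

View pics/w5.png

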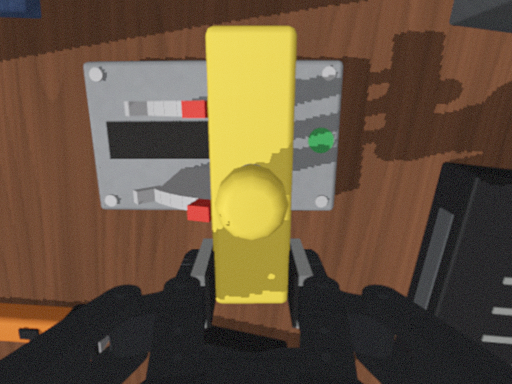

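The lever is past the red teeth (now at (195,108) and (200,210), behind the bar). I'll push to the stop.

Emit:
send_rows:
  commands: "20 0 0.1 0 0;20 0 0.1 0 0;20 0 0.1 0 0;20 0 0 0 0;20 0 0 0 0"

```text
t: 10.58
tcp_pos: [0.5936, 0.1949, 0.1739]
tool_rot: [0.67, 0.742, -0.01, -0.008]
force: [-13.8, -2.3, -4.5]
finger_gap: 0.357
gripper_force: 70.5
```

Emit:
send_rows:
  commands: "20 0 0.1 0 0;20 0 0.1 0 0;20 0 0 0 0;20 0 0 0 0"

```text
t: 10.92
tcp_pos: [0.5956, 0.1951, 0.1734]
tool_rot: [0.67, 0.742, -0.012, -0.01]
force: [-17.1, -2.3, -4.2]
finger_gap: 0.358
gripper_force: 71.1
```

Emit:
send_rows:
  commands: "20 0 0.1 0 0;20 0 0.1 0 0;20 0 0.1 0 0;20 0 0 0 0;20 0 0 0 0"

```text
t: 11.33
tcp_pos: [0.5961, 0.1951, 0.1733]
tool_rot: [0.669, 0.743, -0.016, -0.014]
force: [-30.4, -4.8, 3.8]
finger_gap: 0.358
gripper_force: 71.3
```

```bash
python3 - <<'E'
from station import cams,readout
import cv2
cv2.imwrite("pics/w6.png",cams.snapshot("wrist")["pixels"][:,:,::-1])
r=readout.sense();print(r["t"],r["tcp_pos"],r["force"],r["ft_torque"],r["finger_gap"]*85.4,r["tool_rot"])
E
```

```text
11.3833 [0.596103   0.19514707 0.17326191] [-30.06141661  -4.45187729   2.97827369] [-0.68626333  5.57276038  0.02895923] 30.467586146601978 [ 0.66936064  0.74263364 -0.01632767 -0.01360189]
```

View pics/w6.png

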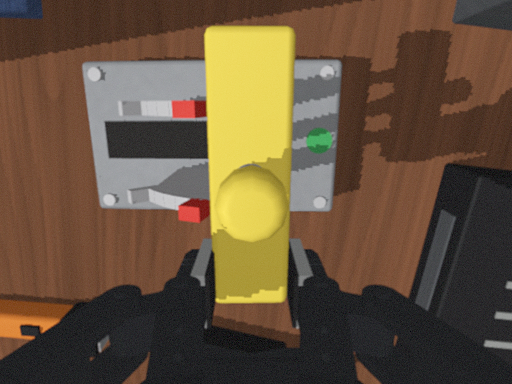

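Force jumped to 30 N with no further motion, and x = 0.596 matches the predicted stop of 0.5964, so the lever is at the far stop. Releasing.

Emit:
send_rows:
  commands: "20 0 -0.1 0 0;20 0 -0.1 0 0;85 0 0 0 0;85 0 0 0 0;85 0 0 0 0;85 0 0 0 0;85 0 0 0 0;85 0 0 0 0;85 0 0 0 0;85 0 0 0 0;85 0 0 0 0;85 0 0 0 0"

```text
t: 12.38
tcp_pos: [0.6095, 0.1963, 0.1769]
tool_rot: [0.67, 0.742, 0.0, 0.0]
force: [0.1, -0.3, -0.6]
finger_gap: 0.998
gripper_force: 0.0
```

```bash
python3 - <<'E'
from station import cams,readout
import cv2
cv2.imwrite("pics/w7.png",cams.snapshot("wrist")["pixels"][:,:,::-1])
r=readout.sense();print(r["t"],r["tcp_pos"],r["force"],r["finger_gap"]*85.4,r["tool_rot"])
E
```

```text
12.4333 [0.60947577 0.1963125  0.17682519] [ 0.2666416  -0.4041301  -0.29627166] 85.00376452111982 [6.70105215e-01 7.42266121e-01 6.54396802e-05 5.73758575e-05]
```

View pics/w7.png

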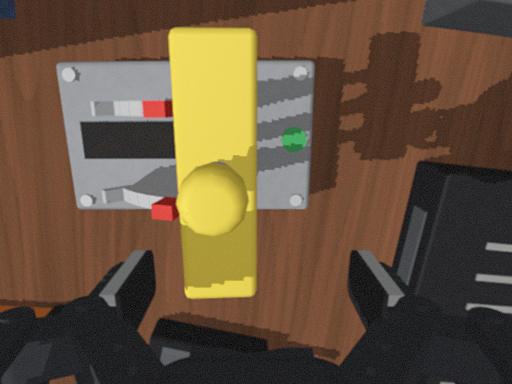

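Fingers are open and force is zero. I'll retreat up and back, then check the collar and lever by reprojection.

Emit:
send_rows:
  commands: "85 0 0 -0.5 0;85 0 0 -0.8 0;85 0 0 -0.8 0;85 0 0 -0.8 0;85 0 0 -0.8 0;85 0 0 -0.8 0;85 -0.6 -0.4 -0.6 0;85 -0.8 -0.6 0 0;85 -0.8 -0.6 0 0;85 -0.6 -0.4 0 0;85 0 0 0 0;85 0 0 0 0;85 0 0 0 0"

```text
t: 13.52
tcp_pos: [0.5758, 0.1368, 0.2792]
tool_rot: [0.67, 0.742, 0.001, 0.0]
force: [-1.3, 0.3, -1.1]
finger_gap: 0.995
gripper_force: 0.0
```

```bash
python3 - <<'E'
from fit import *
from station import cams,readout
p=np.load("p_all.npy"); out=[]
for n,(r0,r1,c0,c1,k) in {"wrist":(0,384,0,512,1),"scene":(140,220,280,345,4)}.items():
    s=cams.snapshot(n); im=cv2.resize(s["pixels"][r0:r1,c0:c1,::-1],None,fx=k,fy=k,interpolation=2).copy()
    l=-.06; e=np.array([np.cos(l),0,np.sin(l)])
    for raise_,col in((0,(255,0,255)),(.015,(255,255,0))):
        P=[radial(.125+raise_,l,y)+e*a for y,a in((.055,.016),(.055,-.016),(-.055,-.016),(-.055,.016))]
        q=((proj(s,world(p,P))-[c0,r0])+.5)*k-.5
        cv2.polylines(im,[np.round(q).astype(int)],True,col,1)
    out.append(cv2.resize(im,None,fx=384/im.shape[0],fy=384/im.shape[0])[:,:286] if k>1 else im)
cv2.imwrite("pics/w8.png",np.hstack(out))
r=readout.sense();print(r["t"],r["tcp_pos"],r["force"])
E
```

```text
13.6167 [0.57578867 0.13714123 0.27882444] [ 0.08202655 -0.49833401 -0.76976826]
```

View pics/w8.png

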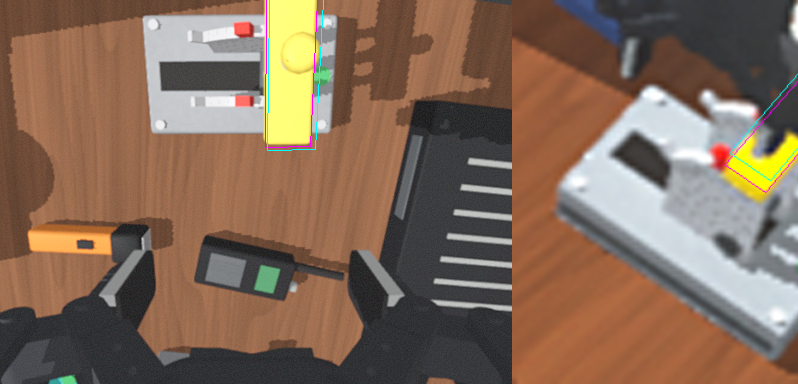

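The magenta outline (collar fully down, lever at the far stop) matches the bar in both views, with the near end at wrist (267-312,146). The collar has dropped and locked, and nothing else was disturbed. Handing in.

```bash
python3 -c "
from station import sign_off;print(sign_off())"
```

```text
the job is handed in; nothing more can be done
None
```

I pushed the yellow lever past the red gate teeth to its far stop and let go; its collar dropped fully back down and locks it there, nothing else was touched, and I handed the job in at about 13.6 s.

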